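Hold a power module flush on the sloped test nest

TASK

Take the green power module by its heatsink out of the tray and bring it to the tilted test stage: match the slope of the black plate, with the module's plain edge against the ledge at the foot and its white connector end uppermost, and press it down gently until it lies flush on the plate with all four spring pins pushed in. Finish while still gripping the heatsink and holding the module down like that, because the test runs only as long as it is held. Leave the stage's tilt as it is clamped and do not disturb the other things on the bench.

Things in the scene. Friction and masses are not known exactly. Their poses are not given: they have to be found in the camera images.
- heatsink (a point): Centre of the finned aluminium heatsink of the power module, the part to grip by its flat +y and -y sides: 44 mm (x) by 28 mm (y), 40 mm tall (z), on the middle of the green board. The point is 24 mm above the board's underside and 20 mm below the fins' tops. Axes are the module's: z up out of the board, x towards the white connector end; the -x end is the plain edge.
- module_edge (a point): Middle of the plain edge of the power module, on the board's underside: 40 mm in -x and 24 mm in -z of the heatsink's centre; same axes.
- nest_face (a point): Point on the sloped plate of the test stage where the middle of the module's underside belongs; z square out of the plate, x straight up the slope, y level across it. The four spring pins stand 30 mm up and down the slope and 22 mm to either side of it; four tapered steel posts, 6 mm thick, 10 mm high, 30 mm up and down and 37 mm to either side, leave the board 4 mm of play each side.
- stage: Test stage: grey base 150 mm (x) by 130 mm (y), fixed to the table, carrying a black sloped plate (the nest), 108 mm up the slope by 92 mm wide, hinged at its low edge, which faces roughly towards the robot; slotted steel quadrants with black clamp knobs at its sides reach 73 mm out to either side of the middle and up to 100 mm high. Origin under the base's centre.
- nest_ledge (a point): Middle of the foot of the ledge, where the plate meets it: 40 mm down the slope from nest_face, same axes. The ledge is a straight aluminium bar 60 mm long across the slope, 6 mm thick and 7 mm high above the plate; its upper side is at x = 0 here.
- nest_top (a point): Middle of the top edge of the sloped plate, 55 mm up the slope from nest_face, same axes.
- stage_tilt (a joint): Tilt of the sloped plate above level, rad (0 = flat), between 0.17 and 0.44. It is clamped and stays where it is under ordinary pressing (it would slip only above about 5 N m). Its hinge runs level along the plate's low edge, 30 mm above the table, 50 mm down the slope from nest_face and 8 mm under the plate's face.
- pin_low_right (a joint): Spring contact pin standing out of the nest plate, 30 mm down the slope and 22 mm to -y of nest_face; brass, 5 mm across. 0 = fully out (5 mm proud of the plate), grows as it is pushed in, 0.005 = level with the plate. Its spring pushes back with 0.6 N when out and 1.6 N when level.
- pin_low_left (a joint): Spring contact pin standing out of the nest plate, 30 mm down the slope and 22 mm to +y of nest_face; brass, 5 mm across. 0 = fully out (5 mm proud of the plate), grows as it is pushed in, 0.005 = level with the plate. Its spring pushes back with 0.6 N when out and 1.6 N when level.
- pin_high_right (a joint): Spring contact pin standing out of the nest plate, 30 mm up the slope and 22 mm to -y of nest_face; brass, 5 mm across. 0 = fully out (5 mm proud of the plate), grows as it is pushed in, 0.005 = level with the plate. Its spring pushes back with 0.6 N when out and 1.6 N when level.
- pin_high_left (a joint): Spring contact pin standing out of the nest plate, 30 mm up the slope and 22 mm to +y of nest_face; brass, 5 mm across. 0 = fully out (5 mm proud of the plate), grows as it is pushed in, 0.005 = level with the plate. Its spring pushes back with 0.6 N when out and 1.6 N when level.
- tray: Black shallow component tray, 125 mm (x) by 220 mm (y), rim 14 mm high, floor 4 mm thick, with a low wall across the middle that makes two bays side by side in y. One holds the power module, the other the blue board. Fixed to the table. Origin under its centre.
- other_board: Another circuit board, blue, 80 by 60 mm, 24 mm tall over a yellow transformer and three black capacitors, in the other bay of the tray. Not the job. Origin at the middle of its underside.
- multimeter: Yellow handheld multimeter lying on its back, 80 by 165 mm, 45 mm tall. Origin at the middle of its underside.
- screwdriver: Small screwdriver with a red handle, 130 mm long, lying beside the test stage. Origin at the middle of its underside, x towards the tip.
- jar: Small clear jar with a blue cap, 36 mm across, 40 mm tall, standing beyond the tray. Origin at the middle of its underside.
- solder_reel: Blue reel of solder standing on end, 54 mm across, 34 mm tall. Origin at the middle of its underside.
- beaker: Empty glass beaker, 70 mm across, 85 mm tall. Origin at the middle of its underside.
- probe: Grey pen-like test probe, 130 mm long and 22 mm thick, lying on the table. Origin under the middle of its handle, x towards the tip.
- module: The power module: green board 80 mm (x) by 60 mm (y), 4 mm thick, heatsink in the middle, white connector 11 by 46 mm, 14 mm over the underside, centred 32.5 mm to +x. About 180 g, may vary by 30 percent. Lies flat in one bay of the tray, heatsink up, 4 mm above the table. Origin at the middle of its underside.
Not all that is in view belongs to the job. What is shaped like the stage but purple is not meant.

How it is judged:
By the outcome, as a careful person would: the job done as asked, in the order asked, and still so for the second after the job is handed in, while the arm keeps its last pose, push and grip.
It also fails if it takes over 43 s, if anything falls off the work surface, if the arm or the gripper's body presses on something with over 40 N, if the wrist force passes 120 N, or if a joint passes its speed limit or range.

ROBOT

A 6-joint arm with a two-finger parallel gripper is mounted at the origin on the work surface. World frame = base frame: x ahead of the robot, y to its left, z up, the work surface at z = 0. Lengths are in m, angles in rad, forces in N, time in s.
With the tool pointing down it reaches from about 0.3 to 0.775 m from the base axis. Payload 14.6 kg.
Tool frame: the origin (TCP) lies midway between the tips of the shut fingers; the grasp point (between the pads) lies 19 mm behind it (ctrl.hold_point_z is the distance from the TCP to the grasp point, in m); z points along the fingers, x is the direction in which the jaws open and shut, and the axes are right-handed (so a half turn about z gives the same grasp; the last joint's range is limited). The gripper opens to 94 mm and grips with 3 to 60 N. Pads are 16 mm wide; open, the fingers measure 119 mm over their backs; the gripper's body (75 mm by 177 mm) begins 78 mm behind the grasp point.
Start: joints at [1.271, 0.3, 1.521, -0, 1.321, -0.067], TCP at [0.127, 0.535, 0.205] pointing down, gripper open.
Joint ranges: [-3.03, 3.03], [-0.79, 2.21], [0.23, 2.52], [-1.04, 4.18], [0, 3.07], [-2.55, 2.55]. Speed limits (rad/s): [2.22, 2.22, 2.57, 3.14, 3.14, 3.14].

INTERFACE

Orientations are given as [roll, pitch, yaw] about the fixed x, y, z axes, in that order (R = Rz(yaw) Ry(pitch) Rx(roll)).
In Python, from station import ctrl, viewer, ticket, nets gives the robot as it stands.
- The arm moves only by the tool carry_out, never from a script. Its argument "commands" is one flat list of numbers, 7 for each row, row after row: the closure, from -1 (fully open) to 1 (shut), so that 0 is half open, then the shift along the world's x, y, z in cm, then the turn, a rotation vector about the world's x, y, z in rad. In form: [gripper, tx, ty, tz, ax, ay, az, gripper, tx, ty, tz, ax, ay, az, ...]. A call has 1 to 12 rows; each row is the pose to reach, as a shift and turn from the pose measured when the call began; what a row does not reach only later rows make up. A row lasts 1/12 s, in which the tool goes at most 41.7 mm and 7.16 degrees, less where a joint would pass 70% of its speed; a pose out of reach is approached as far as the arm can. A call with a gripper value outside its range is refused whole. The fingers move at their own pace and stop on an object; "force" is the grip in N (left out, the last holds). Time passes only in rows, so rows that repeat a pose let the fingers close. It gives the time, the measured TCP pose, the force and the opening at its end, in the units of the state.
- ctrl.get_obs(): the state, without advancing time (a new reading comes with each control period).
- viewer.camera(name): name is "scene" or "top"; returns (picture, depth): 480x640x3 uint8, blue, green, red; 480x640 float32, m along the optical axis (not along the pixel's ray), 0 where there is no reading.
- viewer.camera_info(name): a dict with "fx", "fy", "cx", "cy" (pixels), "R" (3x3) and "t" (3): a world point X has camera coordinates R X + t. Camera axes: x right, y down, z forward; pixel columns grow to the right and rows downward; lengths in m; the calibration is good to about 2 mm. A picture is of the moment at which its call begins. camera_info takes no time and is no camera call.
- ticket.hand_in(): hands the job in, once; it reports no verdict.
Trained networks look in the newest picture that a camera, given by its name, has taken for a name from the list of things; names that differ only in an ending like _2 or _b are one class to them, and where a whole thing is asked for, a point or a joint stands for the part that bears it (a point fixed in the world has none). Each returns a list of dicts, best first, with "confidence" (0 to 1); they miss things now and then, are a little off and sometimes report something else, mostly with a low value. They report only what shows in the picture. A call takes as long as a camera call. They do not tell look-alikes from the thing itself.
- nets.silhouettes(camera, thing): "region" (480x640 bool, what is visible of it) and "extent" ([left, top, right, bottom] in pixels, round what is visible of it).
The state is a dict: "time_s": time; "qpos": joint angles; "joint_vel": joint speeds; "tau": joint torques, N m; "ee_pos": TCP position; "eef_rot": TCP orientation; "force": force on the tool from outside, world axes, zero at the start; "moment": the same for the moment, N m; "grip_width": finger opening in m.
Only numpy, scipy, OpenCV 4.12 (cv2) and the standard library are available. Lean on these libraries where they do the work, as an engineer would, in place of code of your own. Each camera call takes 0.05 s, during which the arm holds its last target. There are 200 camera calls.

## Working session

There is one attempt and no reset: what is moved stays moved. The work goes in short steps, Python scripts to look and compute and a tool call to move; the robot and the scene stay as the last step left them, time stands still between calls to the robot, and variables do not carry over. Pictures are saved under pics/ and viewed, about 8 in all and at most 12, crops included, and the job is handed in when it is done.

Besides the shell and the picture viewer there is one more tool, called after "Emit:" as name(argument=value, ...), one argument or row to a line, values as JSON. carry_out: Moves the arm, as the interface text tells. Its arguments: {"type":"object","properties":{"commands":{"type":"array","items":{"type":"number"}},"force":{"type":"number"}},"required":["commands"]}

```bash
mkdir -p pics; ls
cat > h.py <<'E'
import numpy as np, cv2
from station import ctrl, viewer, ticket, nets
def shot(cam,name=None):
    p,d=viewer.camera(cam)
    if name: cv2.imwrite(f'pics/{name}.png',p)
    return p,d
def cloud(cam,d):
    i=viewer.camera_info(cam); v,u=np.mgrid[:480,:640]
    c=np.stack([(u-i['cx'])/i['fx']*d,(v-i['cy'])/i['fy']*d,d],-1)
    w=(c-np.array(i['t']))@np.array(i['R']); w[d<=0]=np.nan
    return w
E
python3 - <<'E'
from h import *
for c in('scene','top'):
    p,d=shot(c,c+'0'); np.savez(''+c+'0.npz',p=p,w=cloud(c,d))
    w=cloud(c,d)
    i=viewer.camera_info(c); print(c,i['fx'],-np.array(i['R']).T@np.array(i['t']))
    for t in('module','heatsink','stage','tray'):
        for r in nets.silhouettes(c,t)[:3]:
            m=r['region']; print(t,round(r['confidence'],2),np.round(r['extent']),m.sum(),np.nanmedian(w[m],0).round(3),np.nanmax(w[m][:,2]).round(3))
print(ctrl.get_obs())
E
```

```text
pics
scene 466.99130704152515 [ 1.00650062 -0.06405106  0.80684074]
module 0.9 [381. 215. 427. 255.] 984 [0.516 0.237 0.018] 0.052
heatsink 0.65 [384. 213. 428. 254.] 997 [0.517 0.236 0.018] 0.052
stage 0.73 [125. 168. 202. 234.] 3758 [ 0.324 -0.224  0.037] 0.101
stage 0.72 [152. 248. 237. 328.] 5080 [ 0.553 -0.178  0.032] 0.103
tray 0.75 [327. 204. 448. 292.] 3413 [0.532 0.19  0.005] 0.047
top 489.73374610927516 [0.414815   0.05359458 0.98191469]
module 0.55 [202. 246. 241. 292.] 1154 [0.502 0.241 0.012] 0.052
heatsink 0.82 [200. 244. 241. 289.] 1214 [0.501 0.241 0.011] 0.052
stage 0.82 [393. 213. 480. 297.] 5119 [ 0.522 -0.171  0.047] 0.103
tray 0.69 [186. 215. 309. 305.] 4300 [0.522 0.196 0.005] 0.02
{'time_s': 0.5, 'qpos': array([ 1.27139825e+00,  2.99911065e-01,  1.52102590e+00, -2.07716942e-05,
        1.32071814e+00, -6.65973897e-02]), 'joint_vel': array([ 0.00114879, -0.00063127,  0.00039818, -0.00178514,  0.00011649,
        0.00124335]), 'tau': array([ 7.67669508e-05, -5.31341672e+01, -3.52736950e+01,  7.08690262e-02,
        2.14524579e-02, -5.79370544e-05]), 'ee_pos': array([0.12688601, 0.53513664, 0.20542854]), 'eef_rot': array([3.14157673e+00, 6.36533388e-05, 1.33800078e+00]), 'force': array([-0.53723706,  0.60186497,  1.17397404]), 'moment': array([ 0.00083968, -0.00768877, -0.01961199]), 'grip_width': 0.0937285296690398}
```

Run:
```python
import cv2,numpy as np
a=cv2.imread('pics/top0.png'); b=cv2.imread('pics/scene0.png')
t=cv2.resize(a[200:320,170:500],(800,291),interpolation=cv2.INTER_CUBIC)
s=cv2.resize(b[150:340,110:460],(560,304),interpolation=cv2.INTER_CUBIC)
o=np.zeros((600,800,3),np.uint8); o[:291]=t; o[294:598,:560]=s
cv2.imwrite('pics/crop1.png',o)
```

```text
(no output)
```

View pics/top0.png

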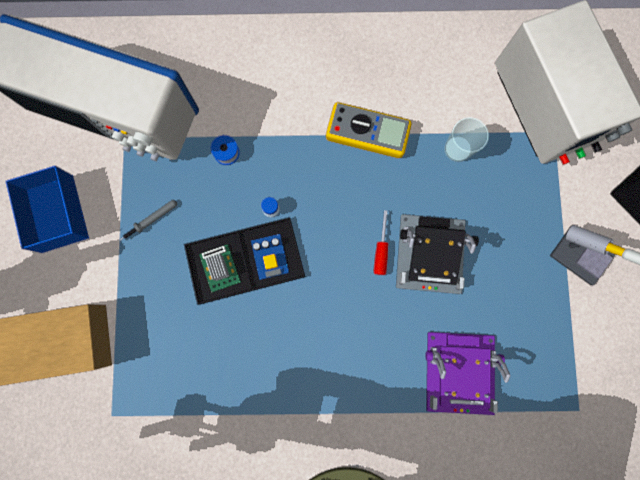

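View pics/crop1.png

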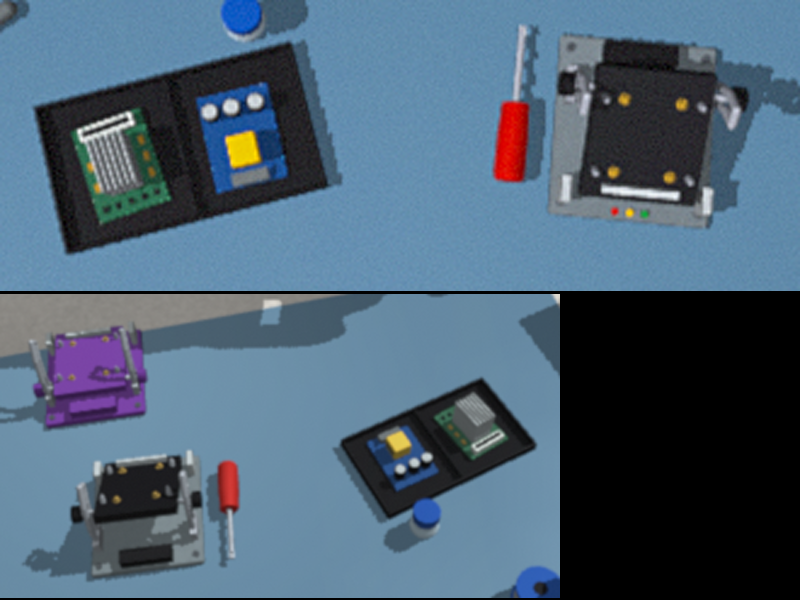

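The top view shows up as +x and left as +y. The module is near pixel (220,265) with its white connector facing +x. The real black stage is near (432,255) with its ledge at the robot side, and the purple decoy is at (461,372). Next I'll measure poses.

```bash
cat > meas.py <<'E'
from h import *
from scipy import ndimage as ni
for c in('top','scene'):
    z=np.load(c+'0.npz'); p=z['p'].astype(int); w=z['w']; hsv=cv2.cvtColor(z['p'],cv2.COLOR_BGR2HSV)
    X,Y,Z=w[...,0],w[...,1],w[...,2]
    tab=(abs(X-.45)<.1)&(abs(Y-.05)<.05); print(c,'table z',np.nanmedian(Z[tab]))
    reg=(abs(X-.515)<.07)&(abs(Y-.24)<.06)
    hs=reg&(Z>.04)
    r=cv2.minAreaRect(w[hs][:,:2].astype(np.float32)*1000); print('hs top',hs.sum(),np.nanmedian(Z[hs]),np.nanmean(w[hs],0).round(4),r)
    g=reg&(hsv[...,0]>40)&(hsv[...,0]<90)&(hsv[...,1]>90)
    print('board z',np.nanmedian(Z[g]),'rect',cv2.minAreaRect(w[g][:,:2].astype(np.float32)*1000))
    wh=reg&(p.min(-1)>190)&(Z<.03); print('white',wh.sum(),np.nanmean(w[wh],0).round(4))
    # stage
    sr=(abs(X-.52)<.09)&(abs(Y+.175)<.09)
    bl=sr&(p.max(-1)<60)&(Z>.03)&(Z<.085)
    lab,n=ni.label(bl); k=1+np.argmax(ni.sum(bl,lab,range(1,n+1))); m=ni.binary_erosion(lab==k)
    P=w[m]; 
    for _ in range(5):
        ce=P.mean(0); nrm=np.linalg.svd(P-ce,full_matrices=False)[2][2]; nrm*=np.sign(nrm[2])
        e=(P-ce)@nrm; P=P[abs(e)<max(.003,2*e.std())]
    tilt=np.arccos(nrm[2]); yaw=np.arctan2(-nrm[1],-nrm[0]); print('plate',len(P),'tilt',tilt,'yaw',yaw,'std',e.std(),'ce',ce,'extent',cv2.minAreaRect(P[:,:2].astype(np.float32)*1000))
    br=sr&(hsv[...,0]>10)&(hsv[...,0]<28)&(hsv[...,1]>110)&(hsv[...,2]>90)&(Z>.03)
    lab,n=ni.label(br,np.ones((3,3)))
    for k in range(1,n+1):
        q=lab==k; print('brass',q.sum(),np.array(ni.center_of_mass(q)).round(1),np.nanmean(w[q],0).round(4))
    wt=sr&(p.min(-1)>170)&(Z>.025)
    lab,n=ni.label(wt)
    for k in range(1,n+1):
        q=lab==k
        if q.sum()>5: print('white',q.sum(),np.nanmean(w[q],0).round(4),cv2.minAreaRect(w[q][:,:2].astype(np.float32)*1000))
E
python3 meas.py
```

```text
top table z 0.0008371909908933706
hs top 234 0.04709171547862363 [0.5031 0.2451 0.0464] ((503.0677185058594, 245.13868713378906), (44.219093322753906, 28.670228958129883), 18.888872146606445)
board z 0.007837837375936088 rect ((521.6428833007812, 236.0552520751953), (100.26976013183594, 145.60096740722656), 69.87616729736328)
white 54 [0.533  0.2548 0.0175]
plate 1827 tilt 0.41791789425601056 yaw -0.10515981808389283 std 0.0013799769454975106 ce [ 0.52193791 -0.1761236   0.06126327] extent ((516.1810913085938, -176.6338348388672), (90.22857666015625, 96.9813003540039), 84.0943603515625)
brass 23 [240.6 427.1] [ 0.5422 -0.1578  0.0699]
brass 23 [242.7 450.9] [ 0.5374 -0.2017  0.0711]
brass 21 [270.6 422.7] [ 0.4876 -0.152   0.0465]
brass 20 [272.8 445.8] [ 0.4829 -0.1956  0.0468]
white 16 [ 0.5356 -0.1224  0.0943] ((535.6644287109375, -122.32440948486328), (3.425931930541992, 11.426823616027832), 86.2353515625)
white 16 [ 0.5236 -0.2335  0.0945] ((523.25927734375, -233.31517028808594), (3.2785592079162598, 11.730945587158203), 78.10566711425781)
white 32 [ 0.4764 -0.1159  0.0353] ((47
[... 996 characters left out ...]
25  0.0473]
brass 13 [260.1 186.3] [ 0.4861 -0.1963  0.0474]
brass 14 [274.7 207.4] [ 0.5436 -0.1579  0.0716]
brass 15 [277.9 182.5] [ 0.5391 -0.2022  0.0715]
white 24 [ 0.4785 -0.117   0.0361] ((478.5487365722656, -117.06172180175781), (4.4259185791015625, 17.421554565429688), 81.14620971679688)
white 11 [ 0.4757 -0.1543  0.0465] ((476.4465026855469, -154.46115112304688), (15.417430877685547, 5.443747520446777), 70.61251831054688)
white 22 [ 0.4728 -0.1841  0.047 ] ((472.1711730957031, -184.18966674804688), (34.95797348022461, 5.486790180206299), 82.83332824707031)
white 27 [ 0.4665 -0.2281  0.0364] ((467.625, -228.03245544433594), (6.190598487854004, 20.224468231201172), 85.19351196289062)
```

Emit:
carry_out(
  commands=[0,6,-4.6,-1,0,0,0.1,0,10,-7.6,-2,0,0,0.16,0,13.5,-10.5,-3,0,0,0.22,0,17,-13.3,-4,0,0,0.28,0,20.6,-16,-5,0,0,0.34,0,24,-18.7,-6,0,0,0.4,0,27.5,-21.4,-7,0,0,0.46,0,31,-24,-8,0,0,0.5,0,34,-26.4,-8.5,0,0,0.54,0,36.5,-28.3,-8.5,0,0,0.56,0,37.7,-29.1,-8.5,0,0,0.56,0,37.7,-29.1,-8.5,0,0,0.56],
  force=40,
)

```text
time_s: 1.5
ee_pos: [0.5062, 0.2415, 0.1199]
eef_rot: [-3.142, 0.0, 1.896]
force: [-0.4, -0.1, 0.0]
grip_width: 0.0473
```

Emit:
carry_out(
  commands=[0,-0.2,0.3,-1.5,0,0,0.01,0,-0.3,0.3,-3,0,0,0.01,0,-0.3,0.3,-4.5,0,0,0.01,0,-0.3,0.3,-6,0,0,0.01,0,-0.3,0.3,-7,0,0,0.01,0,-0.3,0.3,-8,0,0,0.01,0,-0.3,0.3,-9,0,0,0.01,0,-0.3,0.3,-9.8,0,0,0.01,0,-0.3,0.3,-10.2,0,0,0.01,0,-0.3,0.3,-10.4,0,0,0.01,0,-0.3,0.3,-10.4,0,0,0.01,0,-0.3,0.3,-10.4,0,0,0.01],
)

```text
time_s: 2.5
ee_pos: [0.5034, 0.2446, 0.0163]
eef_rot: [3.141, 0.0, 1.906]
force: [-0.2, -0.4, -0.3]
grip_width: 0.047
```

Emit:
carry_out(
  commands=[1,0,0,0,0,0,0,1,0,0,0,0,0,0,1,0,0,0,0,0,0,1,0,0,0,0,0,0,1,0,0,0,0,0,0,1,0,0,0,0,0,0,1,0,0,0,0,0,0,1,0,0,0,0,0,0],
  force=40,
)

```text
time_s: 3.17
ee_pos: [0.5036, 0.2447, 0.0166]
eef_rot: [3.141, 0.0, 1.906]
force: [-0.6, -0.5, 5.8]
grip_width: 0.0277
```

Emit:
carry_out(
  commands=[1,0,0,1,0,0,0,1,0,0,2.5,0,0,0,1,0,0,4.5,0,0,0,1,0,0,7,0,0,0,1,0,0,9.5,0,0,0,1,0,0,12,0,0,0,1,0,0,14,0,0,0,1,0,0,15,0,0,0,1,0,0,15,0,0,0,1,0,0,15,0,0,0],
)

```text
time_s: 4.0
ee_pos: [0.5033, 0.2446, 0.166]
eef_rot: [3.141, 0.0, 1.906]
force: [0.1, -0.2, -1.7]
grip_width: 0.0277
```

Run:
```python
from h import *
print(ctrl.get_obs())
p,d=shot('scene'); w=cloud('scene',d); np.savez('s1.npz',p=p,w=w)
a=cv2.resize(p[110:270,340:500],(600,600),interpolation=cv2.INTER_CUBIC); cv2.imwrite('pics/s1.png',a)
hsv=cv2.cvtColor(p,cv2.COLOR_BGR2HSV)
g=(hsv[...,0]>40)&(hsv[...,0]<90)&(hsv[...,1]>90)&(w[...,2]>.1)
print(g.sum(),np.nanmedian(w[g],0),cv2.minAreaRect(w[g][:,:2].astype(np.float32)*1000))
P=w[g];c=np.nanmean(P,0);print(np.linalg.svd(P-c)[2][2])
```

```text
{'time_s': 4.0, 'qpos': array([ 3.87014553e-01,  3.55267689e-01,  1.54204181e+00, -3.97784137e-04,
        1.24383592e+00, -1.51923595e+00]), 'joint_vel': array([-0.00059649,  0.02517147,  0.0205948 , -0.00010946, -0.00674123,
        0.00033895]), 'tau': array([ 3.40426352e-02, -5.86605263e+01, -3.66377091e+01, -1.26553213e-02,
        2.42695212e-01, -3.14858335e-04]), 'ee_pos': array([0.50333837, 0.2445583 , 0.16600388]), 'eef_rot': array([3.14112662e+00, 3.53219218e-04, 1.90637809e+00]), 'force': array([ 0.10726964, -0.21053731, -1.69433635]), 'moment': array([-0.02536167,  0.00945914,  0.00623568]), 'grip_width': 0.027670382012416492}
204 [0.50829047 0.22247306 0.15751527] ((504.05322265625, 244.13999938964844), (80.69913482666016, 60.56562423706055), 19.338619232177734)
[-0.00110023  0.00374766  0.99999237]
```

View pics/s1.png

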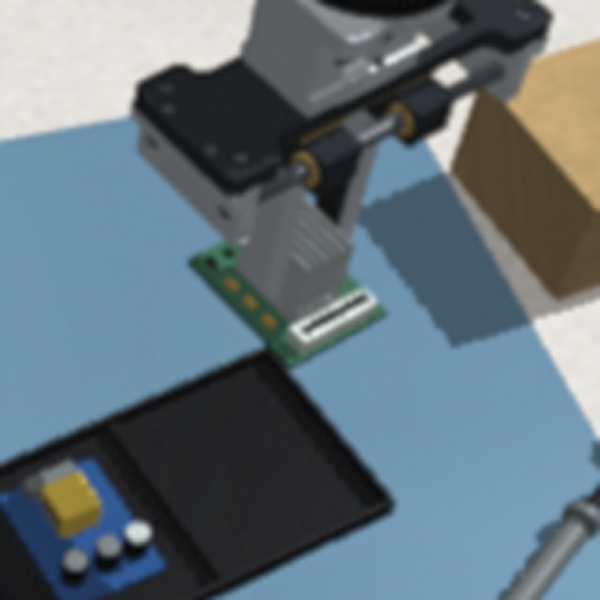

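The picture shows the module held level and centred in the fingers, with its connector toward +x. The empty bay and the blue board are undisturbed. The board rectangle measures 80.7×60.6 mm at yaw 0.337, which fits the stated size.

```bash
cat > tgt.py <<'E'
from h import *
from scipy.spatial.transform import Rotation as Ro
t,y=.418,-.106
N=np.array([.515,-.1773,.0576])
Rs=Ro.from_euler('z',y)*Ro.from_euler('y',-t)
Rt=Rs*Ro.from_matrix(np.array([[0,1,0],[1,0,0],[0,0,-1.]]))  # tool x=stage y, tool z=-n
def go(h,s,l=0):
    o=ctrl.get_obs(); R=Ro.from_euler('xyz',o['eef_rot'])
    T=N+Rs.apply([s/1e3,l/1e3,(12.5+h)/1e3])
    d=(T-o['ee_pos'])*100; print('h',h,'s',s,'d cm',d.round(2),'rv',(Rt*R.inv()).as_rotvec().round(3),'plate-frame now mm',((Rs.inv().apply(o['ee_pos']-N))*1e3-[0,0,12.5]).round(2),'F',Rs.inv().apply(o['force']).round(1),o['time_s'])
E
python3 -c "
from tgt import *
go(60,4)"
```

```text
h 60 s 4 d cm [ -1.37 -41.9   -3.98] rv [ 0.049 -0.419 -0.435] plate-frame now mm [ -7.92 418.11 108.84] F [-0.1 -0.4 -1.4] 4.05
```

Emit:
carry_out(
  commands=[1,0,-2,1,0,0,-0.05,1,0,-5,2,0,0,-0.1,1,0,-8.5,2,0.01,-0.04,-0.16,1,0,-12,2,0.01,-0.08,-0.22,1,0,-16,2,0.02,-0.14,-0.28,1,0,-20,2,0.025,-0.2,-0.34,1,-0.5,-24,2,0.03,-0.26,-0.4,1,-0.7,-28,2,0.04,-0.32,-0.435,1,-1,-32,2,0.045,-0.38,-0.435,1,-1.2,-36,2,0.049,-0.419,-0.435,1,-1.4,-39,1,0.049,-0.419,-0.435,1,-1.4,-41,0,0.049,-0.419,-0.435],
)

```text
time_s: 5.05
ee_pos: [0.4878, -0.1681, 0.164]
eef_rot: [2.725, -0.0, 1.463]
force: [0.3, 1.1, -2.1]
grip_width: 0.0279
```

```bash
python3 -c "
from tgt import *
go(60,4)"
```

```text
h 60 s 4 d cm [ 0.16 -0.65 -3.85] rv [-0.    -0.001  0.002] plate-frame now mm [17.58  6.26 96.15] F [-0.7  1.1 -2. ] 5.05
```

Emit:
carry_out(
  commands=[1,0.05,-0.3,-1.5,0,0,0.002,1,0.16,-0.6,-3,0,0,0.002,1,0.16,-0.65,-3.85,0,0,0.002,1,0.6,-0.7,-4.8,0,0,0.002,1,1,-0.75,-5.7,0,0,0.002,1,1.4,-0.8,-6.6,0,0,0.002,1,1.76,-0.82,-7.5,0,0,0.002,1,1.76,-0.82,-7.5,0,0,0.002,1,1.76,-0.82,-7.5,0,0,0.002],
)

```text
time_s: 5.8
ee_pos: [0.5054, -0.176, 0.0885]
eef_rot: [2.726, -0.001, 1.465]
force: [-0.3, -0.1, -1.6]
grip_width: 0.0274
```

Run:
```python
from tgt import *
go(8,4)
out=[]
for c in('scene','top'):
    p,d=shot(c); w=cloud(c,d); np.savez(c+'2.npz',p=p,w=w)
    L=(w-N-np.array([0,0,.0008]))@Rs.as_matrix()*1e3
    hsv=cv2.cvtColor(p,cv2.COLOR_BGR2HSV)
    g=(hsv[...,0]>40)&(hsv[...,0]<90)&(hsv[...,1]>90)&(abs(L[...,0])<60)&(abs(L[...,1])<50)&(L[...,2]<50)
    P=L[g]; print(c,g.sum(),'med',np.median(P,0).round(1),'lo/hi',np.percentile(P,[2,98],axis=0).round(1)); A=np.c_[P[:,:2],np.ones(len(P))]; print('plane',np.linalg.lstsq(A,P[:,2],rcond=None)[0].round(3))
    print(cv2.minAreaRect(P[:,:2].astype(np.float32)))
    v,u=np.nonzero(g); cy,cx=int(v.mean()),int(u.mean())
    out.append(cv2.resize(p[cy-55:cy+55,cx-55:cx+55],(400,400),interpolation=cv2.INTER_CUBIC))
cv2.imwrite('pics/c2.png',np.hstack(out))
```

```text
h 8 s 4 d cm [ 0.49 -0.08 -1.06] rv [-0.001 -0.002 -0.   ] plate-frame now mm [ 3.74  0.28 19.69] F [-0.9 -0.1 -1.3] 5.8
scene 153 med [33.4 23.8 22. ] lo/hi [[-29.2 -38.3  -1. ]
 [ 45.6  30.3  24. ]]
plane [ 0.056  0.101 18.349]
((6.540012359619141, -5.0872344970703125), (79.78608703613281, 71.63508605957031), 1.1853971481323242)
top 286 med [22.7 20.  23.3] lo/hi [[-35.3 -36.2  -4.4]
 [ 53.3  31.3  26.7]]
plane [-0.082  0.096 21.428]
((13.183948516845703, -2.8823585510253906), (93.37857055664062, 73.03569030761719), 9.261290550231934)
```

View pics/c2.png

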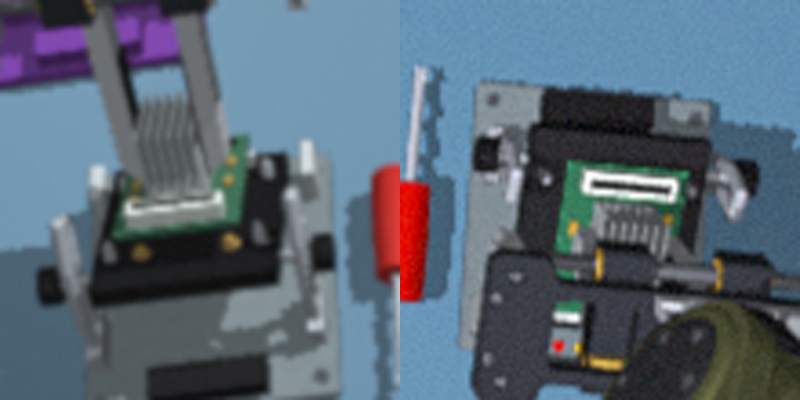

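The picture shows the module hovering over the nest, parallel to the plate. Its connector is at the top of the slope and the upper pins are just visible past that end. I'll filter out the outliers for a cleaner lateral and edge check.

Run:
```python
from tgt import *
for c in('scene','top'):
    z=np.load(c+'2.npz'); p,w=z['p'],z['w']
    L=(w-N-np.array([0,0,.0008]))@Rs.as_matrix()*1e3
    hsv=cv2.cvtColor(p,cv2.COLOR_BGR2HSV)
    g=(hsv[...,0]>40)&(hsv[...,0]<90)&(hsv[...,1]>90)&(abs(L[...,0])<60)&(abs(L[...,1])<50)&(abs(L[...,2]-23)<5)
    P=L[g]; A=np.c_[P[:,:2],np.ones(len(P))]; print(c,len(P),np.percentile(P,[0,2,98,100],axis=0).round(1),'plane',np.linalg.lstsq(A,P[:,2],rcond=None)[0].round(3))
    wh=(p.min(-1)>190)&(abs(L[...,0]-36)<12)&(abs(L[...,1])<35)&(L[...,2]>25)&(L[...,2]<40)
    print('conn',wh.sum(),L[wh].mean(0).round(1),np.percentile(L[wh],[2,98],axis=0).round(1))
    z=np.load(c+'0.npz'); w=z['w'];L=(w-N-np.array([0,0,.0008]))@Rs.as_matrix()*1e3
    p=z['p'];hsv=cv2.cvtColor(p,cv2.COLOR_BGR2HSV)
    br=(hsv[...,0]>10)&(hsv[...,0]<28)&(hsv[...,1]>110)&(hsv[...,2]>90)&(abs(L[...,2]-3)<6)&(abs(L[...,0])<50)&(abs(L[...,1])<40)
    n,lab=cv2.connectedComponents(br.astype(np.uint8))
    print('pins',[L[lab==k].mean(0).round(1).tolist() for k in range(1,n)])
    le=(p.min(-1)>170)&(abs(L[...,0]+43)<10)&(abs(L[...,1])<40)&(L[...,2]>2)&(L[...,2]<12); print('ledge',L[le].mean(0).round(1),np.percentile(L[le],[2,98],axis=0).round(1))
```

```text
scene 146 [[-34.  -29.9  18.1]
 [-29.3 -28.5  18.8]
 [ 45.6  30.3  24.1]
 [ 46.5  30.9  24.5]] plane [-2.4000e-02  5.0000e-03  2.2332e+01]
conn 20 [39.7  3.9 32.6] [[ 33.1 -20.3  31.5]
 [ 42.9  23.1  33.8]]
pins [[-29.6, 22.1, 1.0], [-28.9, -21.9, 0.8], [29.5, 22.3, 1.3], [29.6, -22.2, 1.2]]
ledge [-42.5  -1.3   6.2] [[-46.6 -27.7   4.5]
 [-39.1  25.6   7.4]]
top 259 [[-37.  -28.7  19. ]
 [-35.4 -28.1  20.5]
 [ 42.7  31.2  26.7]
 [ 43.1  31.6  27.4]] plane [4.0000e-03 3.0000e-03 2.3515e+01]
conn 81 [35.6  1.3 33.4] [[ 30.  -20.8  28.8]
 [ 40.   23.4  36.4]]
pins [[27.4, 22.3, 0.4], [27.8, -21.7, 1.8], [-32.1, 22.2, 1.3], [-32.1, -21.6, 1.5]]
ledge [-44.6   0.1   7. ] [[-47.1 -28.1   4.2]
 [-41.7  28.4   9.8]]
```

Emit:
carry_out(
  commands=[1,0.15,-0.1,-0.3,0,0,0,1,0.28,-0.16,-0.6,0,0,0,1,0.4,-0.16,-0.85,0,-0.001,0,1,0.48,-0.16,-1.05,0,-0.001,0,1,0.54,-0.16,-1.2,0,-0.001,0,1,0.56,-0.16,-1.24,0,-0.001,0,1,0.56,-0.16,-1.24,0,-0.001,0,1,0.56,-0.16,-1.24,0,-0.001,0],
)

```text
time_s: 6.57
ee_pos: [0.5112, -0.1779, 0.077]
eef_rot: [2.723, -0.0, 1.465]
force: [0.2, 0.6, -1.1]
grip_width: 0.0279
```

```bash
python3 -c "
from tgt import *
go(6,4,-.7);go(5,-1,-.7)"
```

```text
h 6 s 4 d cm [-0.01  0.03 -0.09] rv [-0.  0.  0.] plate-frame now mm [ 4.47 -0.97  6.78] F [-0.4  0.6 -1. ] 6.5667
h 5 s -1 d cm [-0.42  0.07 -0.38] rv [-0.  0.  0.] plate-frame now mm [ 4.47 -0.97  6.78] F [-0.4  0.6 -1. ] 6.5667
```

Emit:
carry_out(
  commands=[1,0.04,0,-0.1,0,0,0,1,0.07,0,-0.18,0,0,0,1,0,0,-0.22,0,0,0,1,-0.1,0.01,-0.26,0,0,0,1,-0.2,0.02,-0.3,0,0,0,1,-0.2,0.02,-0.3,0,0,0],
)

```text
time_s: 7.07
ee_pos: [0.5091, -0.1777, 0.0742]
eef_rot: [2.723, 0.0, 1.465]
force: [0.2, -0.9, 2.0]
grip_width: 0.0279
```

```bash
python3 -c "
from tgt import *
go(5,-1,-.7)"
```

```text
h 5 s -1 d cm [-0.22  0.06 -0.1 ] rv [0.    0.001 0.   ] plate-frame now mm [ 1.42 -1.06  4.98] F [ 1.  -0.9  1.7] 7.0667
```

Emit:
carry_out(
  commands=[1,-0.06,0.01,-0.03,0,0,0,1,-0.12,0.02,-0.06,0,0,0,1,-0.18,0.03,-0.08,0,0,0,1,-0.18,0.03,-0.08,0,0,0],
)

```text
time_s: 7.4
ee_pos: [0.5076, -0.1775, 0.0736]
eef_rot: [2.722, 0.0, 1.464]
force: [4.3, 0.3, 0.7]
grip_width: 0.0275
```

```bash
python3 -c "
from tgt import *
go(5,-1,-.7)"
```

```text
h 5 s -1 d cm [-0.07  0.04 -0.04] rv [0.    0.002 0.   ] plate-frame now mm [-0.16 -1.02  5.11] F [ 4.2  0.7 -1.1] 7.4
```

Emit:
carry_out(
  commands=[1,0.04,0,-0.09,0,0,0,1,0.08,-0.01,-0.18,0,0,0,1,0.12,-0.01,-0.28,0,0,0,1,0.15,-0.02,-0.38,0,0,0,1,0.15,-0.02,-0.38,0,0,0],
)

```text
time_s: 7.82
ee_pos: [0.5093, -0.1778, 0.0699]
eef_rot: [2.721, 0.0, 1.465]
force: [0.6, 0.9, 4.3]
grip_width: 0.0278
```

```bash
python3 -c "
from tgt import *
go(0,-.5,-.7)"
```

```text
h 0 s -0.5 d cm [ 0.01  0.04 -0.1 ] rv [0.001 0.002 0.   ] plate-frame now mm [-0.12 -1.09  0.97] F [2.2 1.  3.7] 7.8167
```

Emit:
carry_out(
  commands=[1,0.02,0,-0.06,0,0,0,1,0.03,0,-0.12,0,0,0,1,0.03,0,-0.14,0,0,0,1,0.03,0,-0.14,0,0,0],
)

```text
time_s: 8.15
ee_pos: [0.5097, -0.1778, 0.0694]
eef_rot: [2.721, 0.0, 1.465]
force: [-11.6, 4.4, 20.5]
grip_width: 0.0279
```

```bash
python3 -c "
from tgt import *
go(0,-.5,-.7);print(ctrl.get_obs()['moment'])"
```

```text
h 0 s -0.5 d cm [-0.03  0.04 -0.05] rv [ 0.001  0.003 -0.   ] plate-frame now mm [ 0.02 -1.05  0.36] F [-2.7  3.1 23.6] 8.15
[0.45829891 0.67963341 0.11321111]
```

Emit:
carry_out(
  commands=[1,-0.03,0,0,0,0,0,1,-0.06,0,0.01,0,0,0,1,-0.06,0,0.01,0,0,0],
)

```text
time_s: 8.4
ee_pos: [0.5094, -0.1778, 0.0697]
eef_rot: [2.72, 0.001, 1.465]
force: [1.7, 1.7, 6.6]
grip_width: 0.0275
```

```bash
cat >> tgt.py <<'E'
def st():
    o=ctrl.get_obs(); print('M stage',Rs.inv().apply(o['moment']).round(3),'F',Rs.inv().apply(o['force']).round(1))
E
python3 - <<'E'
from tgt import *
go(0,-.5,-.7); st()
out=[]
for c in('scene','top'):
    p,d=shot(c); w=cloud(c,d); np.savez(c+'3.npz',p=p,w=w)
    L=(w-N-np.array([0,0,.0008]))@Rs.as_matrix()*1e3
    hsv=cv2.cvtColor(p,cv2.COLOR_BGR2HSV)
    g=(hsv[...,0]>40)&(hsv[...,0]<90)&(hsv[...,1]>90)&(abs(L[...,0])<60)&(abs(L[...,1])<50)&(abs(L[...,2]-4)<5)
    P=L[g]; A=np.c_[P[:,:2],np.ones(len(P))]; print(c,len(P),np.percentile(P,[0,2,98,100],axis=0).round(1),'plane',np.linalg.lstsq(A,P[:,2],rcond=None)[0].round(3))
    bl=(p.max(-1)<60)&(abs(L[...,0])<52)&(abs(L[...,1])<44)&(abs(L[...,2])<6); Q=L[bl];A=np.c_[Q[:,:2],np.ones(len(Q))]; print('plate',len(Q),np.linalg.lstsq(A,Q[:,2],rcond=None)[0].round(3))
    v,u=np.nonzero(g); cy,cx=int(v.mean()),int(u.mean())
    out.append(cv2.resize(p[cy-40:cy+40,cx-40:cx+40],(400,400),interpolation=cv2.INTER_CUBIC))
cv2.imwrite('pics/c3.png',np.hstack(out)); st()
E
```

```text
h 0 s -0.5 d cm [ 0.    0.04 -0.09] rv [0.001 0.004 0.   ] plate-frame now mm [-0.14 -1.1   0.81] F [4.1 1.9 5.4] 8.4
M stage [ 0.464 -0.547 -0.024] F [4.1 1.9 5.4]
scene 162 [[-36.3 -34.   -0.4]
 [-33.6 -32.1   0.1]
 [ 41.8  29.2   5.2]
 [ 42.3  29.8   6.8]] plane [-1.000e-03  1.300e-02  2.971e+00]
plate 487 [ 0.004  0.    -0.728]
top 252 [[-41.1 -32.4  -0.6]
 [-40.2 -31.5   0.3]
 [ 38.3  29.7   7.6]
 [ 39.1  30.4   9. ]] plane [0.009 0.015 3.731]
plate 651 [-0.002 -0.001  0.043]
M stage [ 0.403 -0.467 -0.01 ] F [4.  1.6 5. ]
```

View pics/c3.png

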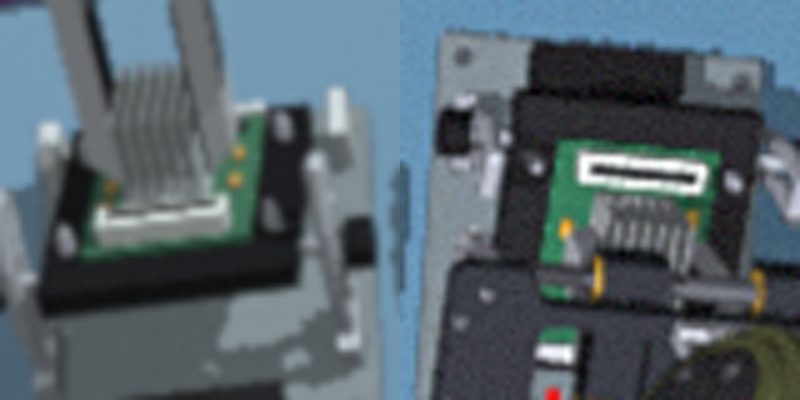

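The picture shows the module seated in the nest between the posts, connector up-slope, with the pins hidden under the board. The plate plane is unchanged. I'll trim the pitch a few mrad and press moderately.

Emit:
carry_out(
  commands=[1,0,0.01,-0.03,0,0.003,0,1,0.01,0.03,-0.06,0.001,0.006,0,1,0.01,0.03,-0.08,0.001,0.006,0,1,0.01,0.03,-0.08,0.001,0.006,0,1,0.01,0.03,-0.08,0.001,0.006,0],
)

```text
time_s: 8.92
ee_pos: [0.5096, -0.1777, 0.0694]
eef_rot: [2.725, 0.001, 1.465]
force: [-6.3, 1.0, 12.1]
grip_width: 0.0278
```

Run:
```python
from tgt import *
go(0,-.5,-.7); st()
for c in('scene','top')*3:
    p,d=shot(c); w=cloud(c,d)
    L=(w-N-np.array([0,0,.0008]))@Rs.as_matrix()*1e3
    hsv=cv2.cvtColor(p,cv2.COLOR_BGR2HSV)
    g=(hsv[...,0]>40)&(hsv[...,0]<90)&(hsv[...,1]>90)&(abs(L[...,0])<60)&(abs(L[...,1])<50)&(abs(L[...,2]-4)<3)
    P=L[g]; A=np.c_[P[:,:2],np.ones(len(P))]; print(c,len(P),np.percentile(P,[2,98],axis=0).round(1),'plane',np.linalg.lstsq(A,P[:,2],rcond=None)[0].round(3))
st()
```

```text
h 0 s -0.5 d cm [-0.02  0.03 -0.06] rv [ 0.    -0.002 -0.   ] plate-frame now mm [-0.08 -1.    0.42] F [-0.9  0.3 13.7] 8.9167
M stage [-0.003  0.013  0.03 ] F [-0.9  0.3 13.7]
scene 137 [[-34.7 -30.2   1.1]
 [ 41.6  29.3   4.9]] plane [-1.000e-03  5.000e-03  2.879e+00]
top 233 [[-39.8 -29.5   1.4]
 [ 38.6  30.    6.5]] plane [ 4.000e-03 -1.000e-03  3.777e+00]
scene 136 [[-33.1 -30.    1.1]
 [ 41.1  29.4   5.1]] plane [-0.008 -0.     3.098]
top 233 [[-39.  -29.6   1.2]
 [ 38.5  29.7   6.6]] plane [4.000e-03 1.000e-03 3.904e+00]
scene 133 [[-34.1 -30.1   1.4]
 [ 41.5  29.2   4.7]] plane [-8.000e-03  1.000e-03  3.086e+00]
top 225 [[-39.7 -29.5   1.2]
 [ 38.5  29.7   6.6]] plane [3.000e-03 2.000e-03 3.864e+00]
M stage [ 0.009 -0.04   0.027] F [-0.9  0.5 14. ]
```

Emit:
carry_out(
  commands=[1,-0.01,0,-0.05,0,0,0,1,-0.02,0,-0.05,0,0,0,1,-0.02,0,-0.05,0,0,0,1,-0.02,0,-0.05,0,0,0,1,-0.02,0,-0.05,0,0,0],
)

```text
time_s: 9.63
ee_pos: [0.5096, -0.1778, 0.0694]
eef_rot: [2.725, 0.001, 1.465]
force: [-4.5, 2.0, 12.0]
grip_width: 0.0277
```

Run:
```python
from tgt import *
go(0,-.5,-.7); st()
```

```text
h 0 s -0.5 d cm [-0.02  0.03 -0.05] rv [ 0.001 -0.001 -0.   ] plate-frame now mm [-0.1  -1.03  0.4 ] F [ 0.6  1.5 12.9] 9.6333
M stage [ 0.425 -0.207  0.015] F [ 0.6  1.5 12.9]
```

Emit:
carry_out(
  commands=[1,-0.02,0.02,-0.05,0.001,0,0,1,-0.03,0.03,-0.06,0.002,0.001,0,1,-0.03,0.03,-0.06,0.002,0.001,0,1,-0.03,0.03,-0.06,0.002,0.001,0,1,-0.03,0.03,-0.06,0.002,0.001,0],
)

```text
time_s: 10.05
ee_pos: [0.5096, -0.1778, 0.0694]
eef_rot: [2.725, -0.0, 1.465]
force: [-4.8, 1.5, 12.4]
grip_width: 0.0281
```

Run:
```python
from tgt import *
go(0,-.5,-.7); st()
```

```text
h 0 s -0.5 d cm [-0.02  0.04 -0.06] rv [-0.001 -0.001 -0.   ] plate-frame now mm [-0.07 -1.03  0.43] F [ 0.6  1.  13.4] 10.05
M stage [-0.081 -0.238  0.037] F [ 0.6  1.  13.4]
```

Emit:
carry_out(
  commands=[1,-0.02,0.02,-0.06,0.001,0,0,1,-0.03,0.03,-0.07,0.001,0,0,1,-0.03,0.03,-0.07,0.001,0,0,1,-0.03,0.03,-0.07,0.001,0,0,1,-0.03,0.03,-0.07,0.001,0,0,1,-0.03,0.03,-0.07,0.001,0,0],
)

```text
time_s: 10.55
ee_pos: [0.5096, -0.1777, 0.0693]
eef_rot: [2.724, -0.001, 1.465]
force: [-5.1, 1.3, 13.9]
grip_width: 0.028
```

Run:
```python
from tgt import *
go(0,-.5,-.7); st()
out=[]
for c in('scene','top'):
    p,d=shot(c); w=cloud(c,d)
    L=(w-N-np.array([0,0,.0008]))@Rs.as_matrix()*1e3
    hsv=cv2.cvtColor(p,cv2.COLOR_BGR2HSV)
    g=(hsv[...,0]>40)&(hsv[...,0]<90)&(hsv[...,1]>90)&(abs(L[...,0])<60)&(abs(L[...,1])<50)&(abs(L[...,2]-4)<3)
    P=L[g]; A=np.c_[P[:,:2],np.ones(len(P))]; print(c,len(P),np.percentile(P,[2,98],axis=0).round(1),'plane',np.linalg.lstsq(A,P[:,2],rcond=None)[0].round(3))
    out.append(cv2.resize(p,(400,300),interpolation=cv2.INTER_AREA)); v,u=np.nonzero(g); cy,cx=int(v.mean()),int(u.mean())
    out.append(cv2.resize(p[cy-30:cy+30,cx-40:cx+40],(400,300),interpolation=cv2.INTER_CUBIC))
cv2.imwrite('pics/c4.png',np.vstack([np.hstack(out[:2]),np.hstack(out[2:])])); st()
```

```text
h 0 s -0.5 d cm [-0.02  0.03 -0.05] rv [-0.001 -0.    -0.   ] plate-frame now mm [-0.09 -1.01  0.39] F [ 0.9  0.8 14.8] 10.55
M stage [-0.024 -0.046  0.031] F [ 0.9  0.8 14.8]
scene 134 [[-35.3 -30.2   1.2]
 [ 41.5  29.3   4.8]] plane [-7.000e-03 -2.000e-03  3.083e+00]
top 237 [[-39.3 -29.7   1.2]
 [ 38.4  30.    6.8]] plane [-3.000e-03  0.000e+00  3.916e+00]
M stage [-0.028 -0.088  0.063] F [ 1.   0.4 14.1]
```

View pics/c4.png

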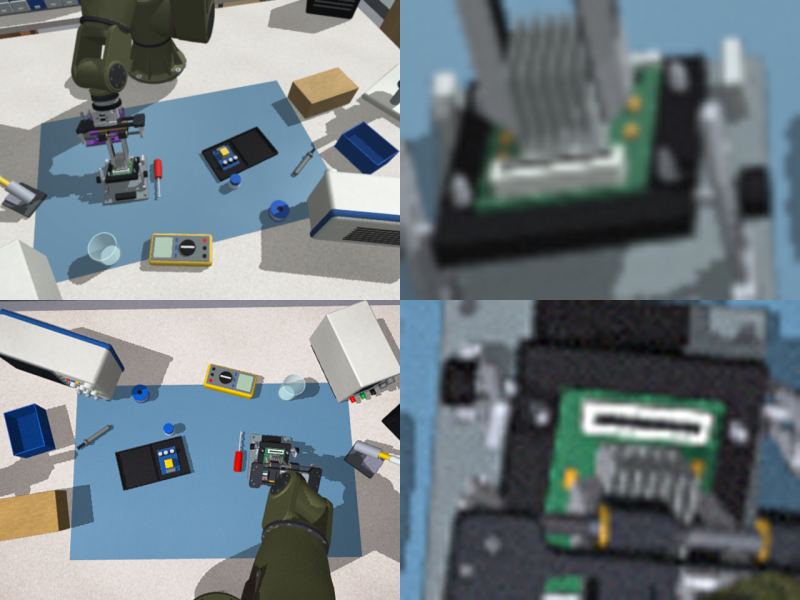

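The module lies parallel on the plate between the posts. It is pressed with about 16 N, the moments are near zero, and there is a slight push into the ledge. Everything else on the bench is where it was, so I'm handing in.

```bash
python3 -c "
from h import *
print(ticket.hand_in())"
```

```text
the job is handed in; nothing more can be done
None
```

The power module is seated on the test stage and still gripped by its heatsink (40 N). It is held down with its plain edge at the ledge and its connector end uppermost. I handed the job in at about 10.6 s and got no verdict back.

**How it was placed:** I matched the plate's slope (about 0.418 rad) and slid the module down until I felt the ledge at about 5 N. I then pressed it down and trimmed the pitch and roll by a few mrad.

**Last checks:**
- **Pressing force:** about 16 N square to the plate. All four springs need only 6.4 N when level, and the board met a hard stop after about 4.7 mm of pin travel. The pins themselves are hidden under the board, so I could not see them pushed in.
- **Flushness:** the contact moments were below 0.1 N m. Both cameras put the board parallel to the plate within about 0.007 rad, which is near their noise.
- **Stage tilt and other things:** the plate angle was unchanged when I fitted it again during pressing. In the last pictures, the other things on the bench looked unmoved.

**Weaker points:**
- **Ledge:** the final push against it is light, about 1.5–2 N. The two cameras disagreed by 2–3 mm along the slope, so edge contact rests on the force reading.
- **First press:** the force briefly reached about 25 N square to the plate before I eased it.

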